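Unlatch the bridge arm over the gear and hold it up off its ball

TASK

One of the two clamping stations has the toothed gear under its bridge arm, the other a plain ring. At the gear's station, pull the spring latch sideways by its upright handle, lift the coupler end of the arm off its ball and hold it up by that handle, steady, about 80 mm above where it sat, so that I can get at the gear. Finish while still holding it; leave the other station shut and everything else where it is.

Things in the scene. Friction and masses are not known exactly. Their poses are not given: they have to be found in the camera images.
- left_station: the left clamping station (on the robot's left, +y), bolted down; the two are alike. Steel base plate 270 x 100 x 12 mm, origin at the centre of its underside; x runs along the bridge arm from hinge to ball, z up. At its centre a black round holder, 72 mm across, top at 40 mm, with a spigot 27 mm across and 12 mm high that the gear or ring sits over.
- left_hinge (a point): middle of the left bridge arm's hinge axis, at x = -100, z = 105 mm in the station's frame; the axis is level, along the station's y. The aluminium arm is 22 mm wide, its underside 98 mm and its top 116 mm up, and passes over the holder to the coupler.
- left_ball (a point): centre of the left station's fixed steel ball, 25 mm across, at x = +100, z = 94 mm in the station's frame, on a stud with a collar 32 mm across, 79 to 84 mm up.
- left_socket (a point): centre of the socket in the left coupler head (aluminium, 50 x 50 mm, top 122 mm up) at the arm's free end, 200 mm from the hinge; it lies on the ball's centre when the arm is down.
- left_tongue (a joint): hinge angle (rad) of the left bridge arm: 0 = down, coupler on the ball; grows as the coupler end swings up, to 0.9. 0.41 rad lifts the coupler 80 mm. It falls back by its own weight if let go; lifting it takes about 3 to 5 N at the coupler.
- left_latch (a joint): travel (m) of the left spring latch along the station's +y, carried by the arm: 0 = home, its bar under the stud's collar so that the arm cannot rise (4 mm play); clear of the collar beyond 0.010; end stop 0.018. The spring pulls it home with 3.6 N at 0, 9 N at the stop, so hold it out while the arm starts to rise.
- left_handle: upright black round grip of the left latch, 20 mm across (24 mm cap in the top 6 mm), 62 mm tall, beside the coupler; moves with latch and arm. Origin on its axis 30 mm below its top; z to the top, y the way to pull. At home its origin is at x = +100, y = +51, z = 160 mm in the station's frame. Nothing near it is higher than the coupler's 122 mm.
- right_station: the right clamping station (on the robot's right, -y), bolted down; the two are alike. Steel base plate 270 x 100 x 12 mm, origin at the centre of its underside; x runs along the bridge arm from hinge to ball, z up. At its centre a black round holder, 72 mm across, top at 40 mm, with a spigot 27 mm across and 12 mm high that the gear or ring sits over.
- right_hinge (a point): middle of the right bridge arm's hinge axis, at x = -100, z = 105 mm in the station's frame; the axis is level, along the station's y. The aluminium arm is 22 mm wide, its underside 98 mm and its top 116 mm up, and passes over the holder to the coupler.
- right_ball (a point): centre of the right station's fixed steel ball, 25 mm across, at x = +100, z = 94 mm in the station's frame, on a stud with a collar 32 mm across, 79 to 84 mm up.
- right_socket (a point): centre of the socket in the right coupler head (aluminium, 50 x 50 mm, top 122 mm up) at the arm's free end, 200 mm from the hinge; it lies on the ball's centre when the arm is down.
- right_tongue (a joint): hinge angle (rad) of the right bridge arm: 0 = down, coupler on the ball; grows as the coupler end swings up, to 0.9. 0.41 rad lifts the coupler 80 mm. It falls back by its own weight if let go; lifting it takes about 3 to 5 N at the coupler.
- right_latch (a joint): travel (m) of the right spring latch along the station's +y, carried by the arm: 0 = home, its bar under the stud's collar so that the arm cannot rise (4 mm play); clear of the collar beyond 0.010; end stop 0.018. The spring pulls it home with 3.6 N at 0, 9 N at the stop, so hold it out while the arm starts to rise.
- right_handle: upright black round grip of the right latch, 20 mm across (24 mm cap in the top 6 mm), 62 mm tall, beside the coupler; moves with latch and arm. Origin on its axis 30 mm below its top; z to the top, y the way to pull. At home its origin is at x = +100, y = +51, z = 160 mm in the station's frame. Nothing near it is higher than the coupler's 122 mm.
- gear: bright steel spur gear with 18 teeth, 64 mm across, 45 mm tall, 33 mm bore, 0.4 kg, sitting on one of the two holders under the bridge arm; origin at the centre of its underside, z up.
- plain_ring: bright steel smooth ring, 60 mm across, 24 mm tall, 33 mm bore, sitting on the other holder; origin at the centre of its underside.
- jar: white lidded jar, 56 mm across, 75 mm tall, bystander at the far left; origin at the centre of its underside.
- wrench: steel wrench 170 mm long lying flat, bystander at the far right.
- weight: brass weight, 48 mm across, 50 mm tall, bystander beyond the stations near the middle; origin at the centre of its underside.
Not all that is in view belongs to the job. Leave any red look-alike of the plain_ring alone. Leave any blue look-alike of the gear alone.

How it is judged:
By the outcome, as a careful person would: the job done as asked, in the order asked, and still so for the second after the job is handed in, while the arm keeps its last pose, push and grip.
It also fails if it takes over 32 s, if anything falls off the work surface, if the arm or the gripper's body presses on something with over 40 N, if the wrist force passes 120 N, or if a joint passes its speed limit or range.

ROBOT

A 6-joint arm with a two-finger parallel gripper is mounted at the origin on the work surface. World frame = base frame: x ahead of the robot, y to its left, z up, the work surface at z = 0. Lengths are in m, angles in rad, forces in N, time in s.
With the tool pointing down it reaches from about 0.325 to 0.775 m from the base axis. Payload 9.3 kg.
Tool frame: the origin (TCP) lies at the very end of the fingers, on their centre line; the grasp point (between the pads) lies 19 mm behind it (env.grasp_offset is the distance from the TCP to the grasp point, in m); z points along the fingers, y is the direction in which the jaws open and shut (so a half turn about z gives the same grasp; the last joint's range is limited). The gripper opens to 85 mm and grips with 20 to 120 N. Pads are 22 mm wide; open, the fingers measure 114 mm over their backs; the gripper's body (76 mm by 85 mm) begins 54 mm behind the grasp point. The pads swing forward as they close: fully open they stand 13 mm farther back than shut.
Start: joints at [1.08, 0.259, 0.021, 1.334, 0, 1.418], TCP at [0.182, 0.519, 0.231] pointing down, gripper open.
Joint ranges: [-3.04, 3.04], [-0.91, 1.82], [-1.04, 1.36], [-1.92, 1.95], [-1.52, 1.45], [-3.14, 3.14]. Speed limits (rad/s): [2.22, 2.22, 2.79, 3.14, 3.14, 3.14].

INTERFACE

Orientations are given as [roll, pitch, yaw] about the fixed x, y, z axes, in that order (R = Rz(yaw) Ry(pitch) Rx(roll)).
In Python, from cell import env gives the robot as it stands. The module is installed in compiled form; this text tells all that it offers.
- The arm moves only by the shell command python3 -m crank 'ROWS' [OPENING] [FORCE]. ROWS is JSON, a list that holds one entry, the list of rows, each a list of 6 numbers: the shift along the world's x, y, z in cm, then the turn, a rotation vector about the world's x, y, z in degrees. A call has 1 to 5 rows; each row is the pose to reach, as a shift and turn from the pose commanded when the call began; what a row does not reach only later rows make up. A row lasts 1/8 s, in which the tool goes at most 62.5 mm and 10.7 degrees, less where a joint would pass 70% of its speed; a pose out of reach is approached as far as the arm can. A call with a gripper value outside its range is refused whole. OPENING is the finger opening in cm, from 0 to 8.54, set as the call begins (- or left out, the last holds). The fingers move at their own pace and stop on an object; FORCE is the grip in N (left out, the last holds). Time passes only in rows, so rows that repeat a pose let the fingers close. It gives the time, the measured TCP pose, the force and the opening at its end, in the units of the state.
- env.get_obs(): the state, without advancing time (a new reading comes with each control period).
- env.camera(name): name is "side" or "top"; returns a dict with "img" (480x640x3 uint8, blue, green, red), "K" (3x3 intrinsics, pixels), "world_to_cam" (4x4, takes a point from world to camera coordinates). Camera axes: x right, y up, looking along -z (the intrinsics and any distortion apply to the point x, -y, -z); pixel columns grow to the right and rows downward; lengths in m; the calibration is good to about 2 mm. A picture is of the moment at which its call begins. There is no depth.
- env.sign_off(): hands the job in, once; it reports no verdict.
The state is a dict: "time_s": time; "joints": joint angles; "dq": joint speeds; "tau": joint torques, N m; "eef_pos": TCP position; "tool_rot": TCP orientation; "contact_force": force on the tool from outside, world axes, zero at the start; "wrist_torque": the same for the moment, N m; "width": finger opening in m.
Only numpy, scipy, OpenCV 4.12 (cv2) and the standard library are available. Lean on these libraries where they do the work, as an engineer would, in place of code of your own. Each camera call takes 0.05 s, during which the arm holds its last target. There are 200 camera calls.

## Working session

There is one attempt and no reset: what is moved stays moved. The work goes in short steps, Python scripts to look and compute and a shell command to move; the robot and the scene stay as the last step left them, time stands still between calls to the robot, and variables do not carry over. Pictures are saved under pics/ and viewed, about 8 in all and at most 12, crops included, and the job is handed in when it is done.

```bash
mkdir -p pics; python3 - <<'E'
from cell import env
import cv2,pickle
d={}
for n in("side","top"):
    c=env.camera(n);d[n]=c;cv2.imwrite(f"pics/{n}0.png",c["img"]);print(n,c.keys(),c["K"],c["world_to_cam"].round(4))
pickle.dump(d,open("c0.pkl","wb"))
print(env.get_obs())
E
```

```text
side dict_keys(['img', 'K', 'world_to_cam']) [[484.67021116   0.         322.32086721]
 [  0.         484.67021116 238.66972525]
 [  0.           0.           1.        ]] [[ 0.8069 -0.5906 -0.0106 -0.4751]
 [ 0.3212  0.4237  0.847  -0.3053]
 [-0.4957 -0.6868  0.5316 -0.8217]
 [ 0.      0.      0.      1.    ]]
top dict_keys(['img', 'K', 'world_to_cam']) [[622.08967315   0.         319.4079011 ]
 [  0.         622.08967315 243.3851152 ]
 [  0.           0.           1.        ]] [[-0.012  -0.9999  0.0091 -0.0074]
 [ 0.9968 -0.0112  0.0795 -0.5628]
 [-0.0794  0.01    0.9968 -1.396 ]
 [ 0.      0.      0.      1.    ]]
{'time_s': 0.1, 'joints': array([ 1.08042021e+00,  2.59142770e-01,  2.08504424e-02,  1.33371350e+00,
       -2.24990089e-06,  1.41816536e+00]), 'dq': array([ 0.00013724,  0.00042419,  0.00253845, -0.00022459, -0.00016244,
        0.0003254 ]), 'tau': array([ 3.23080938e-03, -5.56691551e+01,  3.45071876e+01,  1.16339332e-02,
       -1.66620298e-04,  8.76083931e-06]), 'eef_pos': array([0.18215016, 0.51869657, 0.23072793]), 'tool_rot': array([-3.14039687e+00, -1.81667874e-04,  2.80384739e+00]), 'contact_force': array([-0.38219093, -0.36918005, -0.9541262 ]), 'wrist_torque': array([-0.00136176, -0.03854895, -0.00144267]), 'width': 0.0854091259682037}
```

View pics/side0.png

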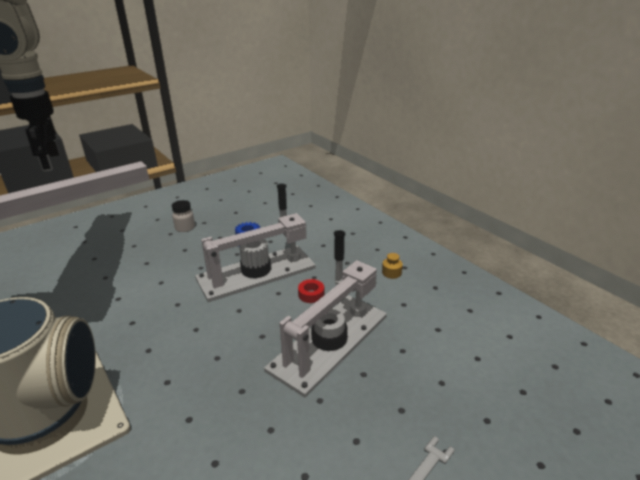

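View pics/top0.png

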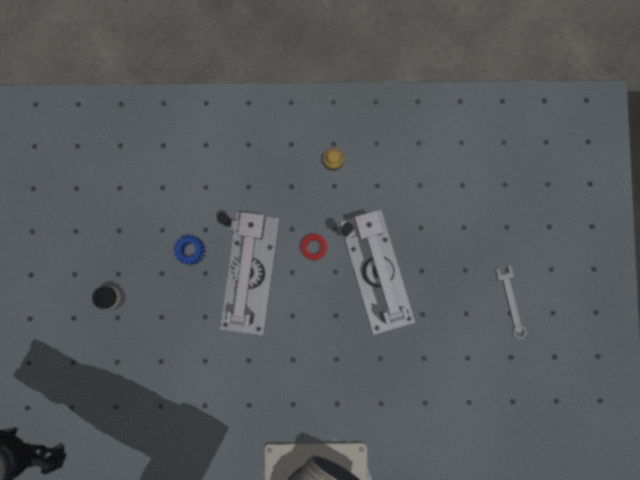

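The gear (tall, toothed) is in the left station: side view ≈(255,248), top view ≈(254,270). The right station holds the plain ring at side ≈(330,322). The left handle is at side ≈(282,195) and top ≈(224,218). Next I'll enlarge it.

```bash
python3 - <<'E'
import cv2,pickle,numpy as np
d=pickle.load(open("c0.pkl","rb"))
a=d["side"]["img"][170:310,185:325];b=d["top"]["img"][200:340,175:315]
o=[]
for im,x0,y0 in((a,185,170),(b,175,200)):
    im=cv2.resize(im,None,fx=2.857,fy=2.857,interpolation=cv2.INTER_CUBIC);im=cv2.convertScaleAbs(im,alpha=1.4)
    for k in range(0,140,20):
        p=int(k*2.857);cv2.putText(im,str(x0+k),(p,10),0,.35,(0,255,255));cv2.putText(im,str(y0+k),(0,p+10),0,.35,(0,255,255))
        cv2.line(im,(p,12),(p,18),(0,255,255));cv2.line(im,(25,p),(31,p),(0,255,255))
    o.append(im)
cv2.imwrite("pics/crop0.png",np.hstack(o))
E
```

```text
(no output)
```

View pics/crop0.png

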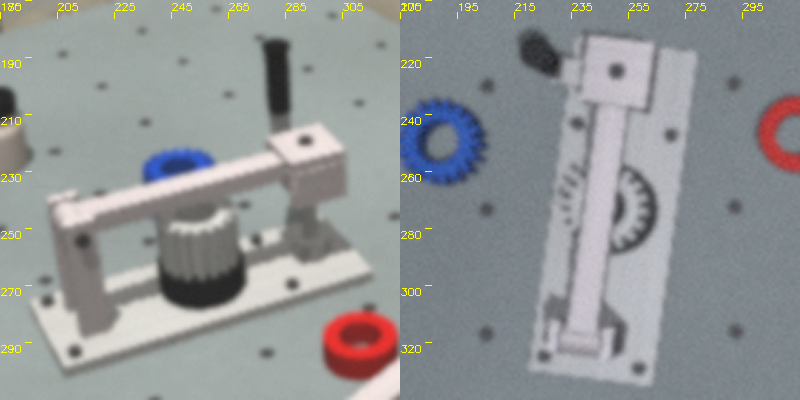

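The crop confirms the gear is in the left station. I read these positions: handle cap top at side (282,184.7) and top (220.9,215); coupler bolt at side (291.8,219.4) and top (250.6,224.9); plus the plate corners.

```bash
cat >h.py <<'E'
import cv2,pickle,numpy as np
from scipy.optimize import least_squares
def proj(c,P):
    W=c["world_to_cam"];p=np.atleast_2d(P)@W[:3,:3].T+W[:3,3];p=p*[1,-1,-1];q=p@c["K"].T
    return q[:,:2]/q[:,2:]
def tri(d,s,t):
    return least_squares(lambda X:np.r_[proj(d["side"],X)[0]-s,proj(d["top"],X)[0]-t],[.55,.1,.1])
def st(p,P):
    P=np.atleast_2d(P);c,s=np.cos(p[2]),np.sin(p[2]);return P@np.array([[c,s,0],[-s,c,0],[0,0,1]])+[p[0],p[1],p[3]]
E
python3 - <<'E'
from h import *
d=pickle.load(open("c0.pkl","rb"))
for n,s,t in(("captop",[282,184.7],[220.9,215]),("bolt",[291.8,219.4],[250.6,224.9])):
    r=tri(d,s,t);print(n,r.x.round(4),r.fun.round(1))
P=[("top",[.135,-.05,.012],[279,217.9]),("top",[-.135,-.05,.012],[263.6,334.4]),("top",[-.135,.05,.012],[220.5,328.8]),
("top",[.1,0,.122],[250.6,224.9]),("top",[.125,.025,.122],[239,211.6]),("top",[.125,-.025,.122],[264.3,214.7]),("top",[.075,-.025,.122],[261.8,238.5]),("top",[.075,.025,.122],[237.3,235]),
("side",[.1,0,.122],[291.8,219.4]),("side",[-.135,.05,.012],[195.5,276.8]),("side",[-.135,-.05,.012],[208.5,301.3]),("side",[.135,-.05,.012],[315.2,265.2]),("side",[.1,.051,.192],[282,184.7]),("top",[.1,.051,.192],[220.9,215])]
f=lambda p:np.concatenate([proj(d[n],st(p,X))[0]-u for n,X,u in P])
r=least_squares(f,[.57,.1,0,0],loss="soft_l1");print(r.x.round(4),np.degrees(r.x[2]));print(f(r.x).reshape(-1,2).round(1).tolist())
for n,X in(("handle",[.1,.051,.16]),("hinge",[-.1,0,.105]),("ball",[.1,0,.094])):print(n,st(r.x,X).round(4))
np.save("p.npy",r.x)
from scipy.spatial.transform import Rotation as R
from cell import env
print(R.from_euler('xyz',env.get_obs()["tool_rot"]).as_matrix().round(3))
E
```

```text
captop [0.609  0.1859 0.188 ] [ 0.1 -0.  -0.1  0.1]
bolt [0.5966 0.1322 0.1217] [-0.4  0.   0.2 -0.4]
[ 0.4982  0.146  -0.1315 -0.0043] -7.531622283923742
[[-0.1, -0.6], [0.5, -0.1], [-0.0, 0.2], [0.0, -0.5], [1.5, -0.2], [-0.5, -0.5], [-1.0, -1.1], [0.2, -0.4], [-0.3, 1.3], [-0.6, -0.4], [-0.8, -1.5], [0.2, -0.1], [-1.1, 1.0], [1.1, 2.6]]
handle [[0.604  0.1835 0.1557]]
hinge [[0.3991 0.1592 0.1007]]
ball [[0.5974 0.1329 0.0897]]
[[-0.944  0.331 -0.001]
 [ 0.331  0.944 -0.001]
 [ 0.    -0.001 -1.   ]]
```

The handle is near (0.604–0.609, 0.185), its origin is at z≈0.157, and the station's yaw is −7.5°. I'll move above it with the jaws along the station's y.

```bash
python3 -m crank '[[[4,-3.2,0.1,0,0,1.2],[9,-7,0.2,0,0,2.4],[14,-11,0.3,0,0,3.6],[18,-14.2,0.4,0,0,4.8],[21,-16.6,0.4,0,0,6]]]' 8.5; python3 -m crank '[[[4,-3.2,0.1,0,0,1.2],[9,-7,0.2,0,0,2.4],[14,-11,0.3,0,0,3.6],[18,-14.2,0.4,0,0,4.8],[21.4,-16.8,0.4,0,0,5.8]]]'; python3 -m crank '[[[0,0,0,0,0,0],[0,0,0,0,0,0]]]'
python3 - <<'E'
from h import *
from cell import env
a=env.camera("side");b=env.camera("top");pickle.dump({"side":a,"top":b},open("c1.pkl","wb"))
o=[]
for c,x,y in((a,225,90),(b,160,150)):o.append(cv2.convertScaleAbs(cv2.resize(c["img"][y:y+140,x:x+140],None,fx=2.857,fy=2.857,interpolation=cv2.INTER_CUBIC),alpha=1.5))
cv2.imwrite("pics/c1.png",np.hstack(o))
g=env.get_obs();print(g["joints"].round(3),g["eef_pos"].round(4),g["tool_rot"].round(4),g["contact_force"].round(1),g["time_s"])
E
```

```text
time_s: 0.72
eef_pos: [0.3938, 0.3512, 0.2351]
tool_rot: [-3.141, -0.0, 2.908]
contact_force: [-0.2, 0.7, -0.8]
width: 0.0853
time_s: 1.35
eef_pos: [0.6077, 0.1831, 0.2387]
tool_rot: [-3.141, -0.001, 3.009]
contact_force: [0.4, 0.0, -0.2]
width: 0.0852
time_s: 1.6
eef_pos: [0.6059, 0.185, 0.2387]
tool_rot: [-3.141, -0.001, 3.009]
contact_force: [-0.1, 0.1, 0.0]
width: 0.0848
[0.165 0.403 0.256 1.424 0.    0.296] [0.6055 0.1857 0.2394] [ 3.1415e+00 -2.0000e-04  3.0106e+00] [-0.  -0.7 -0.4] 1.7
```

View pics/c1.png

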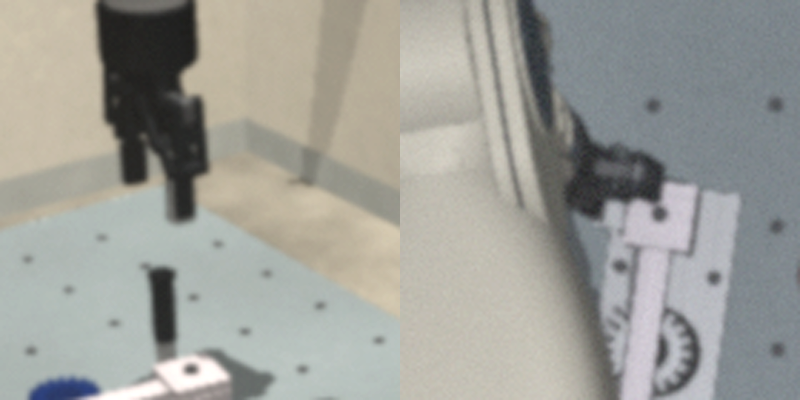

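The open jaws straddle the handle from above: fingertips at side ≈(271,154) and (288,167), cap at (281.7,184.5). I'll check the relative offset and compute the moves.

```bash
python3 - <<'E'
from h import *
d=pickle.load(open("c1.pkl","rb"))
print(proj(d["side"],[[.6055,.1857,.190],[.6055,.1857,.252],[.6155,.1857,.19],[.6055,.1957,.19]]).round(1))
print(proj(d["top"],[[.6055,.1857,.190],[.6155,.1857,.19]]).round(1))
# arc: TCP 23 mm-below-handle-origin style point relative to hinge, in station frame
a0=-0.1315;ex=np.array([np.cos(a0),np.sin(a0),0]);ey=np.array([-ex[1],ex[0],0])
r=np.array([.2,0,.138-.101])   # TCP rel hinge (x,z)
for a in (0,.03,.06,.1,.15,.2,.25,.3,.35,.41):
    dx=r[0]*(np.cos(a)-1)-r[2]*np.sin(a);dz=r[2]*(np.cos(a)-1)+r[0]*np.sin(a)
    print(a,(100*(dx*ex+np.array([0,0,dz]))).round(2),(np.degrees(-a*ey)).round(2))
print(ey)
E
```

```text
[[280.9 184.3]
 [279.4 159.9]
 [284.4 183.2]
 [278.6 182.9]]
[[220.8 216.7]
 [220.8 211.8]]
0 [0. 0. 0.] [0. 0. 0.]
0.03 [-0.12  0.02  0.6 ] [-0.23 -1.7  -0.  ]
0.06 [-0.26  0.03  1.19] [-0.45 -3.41 -0.  ]
0.1 [-0.47  0.06  1.98] [-0.75 -5.68 -0.  ]
0.15 [-0.77  0.1   2.95] [-1.13 -8.52 -0.  ]
0.2 [-1.12  0.15  3.9 ] [ -1.5  -11.36  -0.  ]
0.25 [-1.52  0.2   4.83] [ -1.88 -14.2   -0.  ]
0.3 [-1.97  0.26  5.75] [ -2.25 -17.04  -0.  ]
0.35 [-2.46  0.33  6.63] [ -2.63 -19.88  -0.  ]
0.41 [-3.11  0.41  7.67] [ -3.08 -23.29  -0.  ]
[0.13112134 0.99136633 0.        ]
```

The predicted and seen positions agree to about 2 mm. Now I'll descend.

```bash
python3 -m crank '[[[0.1,0,-3,0,0,0],[0.2,0,-6,0,0,0],[0.2,0,-8.5,0,0,0],[0.2,0,-10.1,0,0,0],[0.2,0,-10.1,0,0,0]]]' && python3 -m crank '[[[0,0,0,0,0,0],[0,0,0,0,0,0],[0,0,0,0,0,0],[0,0,0,0,0,0],[0,0,0,0,0,0]]]' 0 60; python3 -m crank '[[[0,0,0,0,0,0],[0,0,0,0,0,0],[0,0,0,0,0,0]]]'
```

```text
time_s: 2.33
eef_pos: [0.6075, 0.1854, 0.1377]
tool_rot: [-3.141, -0.001, 3.011]
contact_force: [0.0, 0.5, -0.0]
width: 0.085
time_s: 2.95
eef_pos: [0.6084, 0.1844, 0.1388]
tool_rot: [-3.141, 0.001, 3.009]
contact_force: [-0.5, -3.8, 4.1]
width: 0.0186
time_s: 3.32
eef_pos: [0.6084, 0.1845, 0.1387]
tool_rot: [-3.141, 0.001, 3.009]
contact_force: [-2.2, -4.6, 4.8]
width: 0.0178
```

Gripped, and the latch spring already shows in Fy. Now I'll pull sideways about 12 mm.

```bash
python3 -m crank '[[[0.05,0.3,0,0,0,0],[0.1,0.6,0,0,0,0],[0.13,0.9,0,0,0,0],[0.16,1.2,0,0,0,0],[0.16,1.2,0,0,0,0]]]'; python3 -m crank '[[[0,0,0,0,0,0],[0,0,0,0,0,0]]]'
```

```text
time_s: 3.95
eef_pos: [0.6101, 0.1962, 0.1387]
tool_rot: [-3.14, 0.001, 3.009]
contact_force: [-0.9, -7.2, 6.1]
width: 0.0176
time_s: 4.2
eef_pos: [0.6101, 0.196, 0.1387]
tool_rot: [-3.14, 0.001, 3.009]
contact_force: [-0.9, -7.4, 5.8]
width: 0.018
```

A force of 7.4 N implies about 12.7 mm of travel. I'll add 2 mm, then start the lift gently along the arc.

```bash
python3 -m crank '[[[0.01,0.1,0,0,0,0],[0.02,0.2,0,0,0,0],[0.02,0.2,0,0,0,0]]]'; python3 -m crank '[[[-0.06,0.01,0.3,-0.1,-0.85,0],[-0.12,0.02,0.6,-0.23,-1.7,0],[-0.19,0.02,0.9,-0.34,-2.6,0],[-0.26,0.03,1.2,-0.45,-3.4,0],[-0.26,0.03,1.2,-0.45,-3.4,0]]]'
python3 - <<'E'
from h import *
from cell import env
a=env.camera("side")
cv2.imwrite("pics/c2.png",cv2.convertScaleAbs(cv2.resize(a["img"][130:310,185:365],None,fx=3,fy=3,interpolation=cv2.INTER_CUBIC),alpha=1.5))
print(env.get_obs()["wrist_torque"])
E
```

```text
time_s: 4.58
eef_pos: [0.6103, 0.1979, 0.1387]
tool_rot: [-3.14, 0.001, 3.009]
contact_force: [-0.5, -6.8, 5.8]
width: 0.0181
time_s: 5.2
eef_pos: [0.6081, 0.198, 0.1503]
tool_rot: [-3.14, 0.062, 3.009]
contact_force: [4.2, -8.5, -1.0]
width: 0.0181
[-1.47533305 -0.53271278  0.03447065]
```

View pics/c2.png

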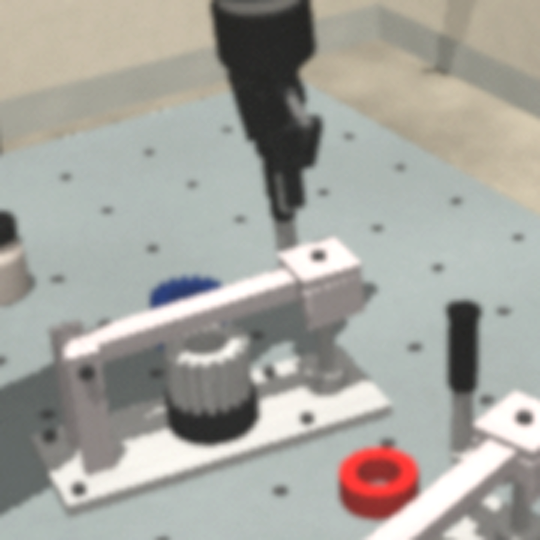

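The arm has come off the ball without jamming; the coupler bolt moved from (291.8,219.4) to (291.3,215), about 11 mm. I'll continue along the arc.

```bash
python3 -m crank '[[[-0.16,0.02,0.54,-0.2,-1.6,0],[-0.32,0.04,1.1,-0.42,-3.2,0],[-0.5,0.07,1.64,-0.63,-4.8,0],[-0.67,0.09,2.18,-0.84,-6.4,0],[-0.86,0.12,2.71,-1.05,-7.95,0]]]'; python3 -m crank '[[[-0.37,0.05,0.78,-0.3,-2.4,0],[-0.75,0.1,1.55,-0.63,-4.8,0],[-1.15,0.15,2.31,-0.95,-7.2,0],[-1.56,0.2,3.05,-1.27,-9.6,0],[-1.99,0.26,3.77,-1.58,-11.93,0]]]';python3 -m crank '[[[0,0,0,0,0,0],[0,0,0,0,0,0],[0,0,0,0,0,0],[0,0,0,0,0,0]]]'
python3 - <<'E'
from h import *
from cell import env
a=env.camera("side");b=env.camera("top");pickle.dump({"side":a,"top":b},open("c3.pkl","wb"))
o=[]
for c,x,y in((a,185,120),(b,160,180)):o.append(cv2.convertScaleAbs(cv2.resize(c["img"][y:y+160,x:x+160],None,fx=2.5,fy=2.5,interpolation=cv2.INTER_CUBIC),alpha=1.5))
cv2.imwrite("pics/c3.png",np.hstack(o));print(env.get_obs()["wrist_torque"])
E
```

```text
time_s: 5.88
eef_pos: [0.6, 0.199, 0.1778]
tool_rot: [-3.14, 0.203, 3.008]
contact_force: [5.5, -8.7, 0.1]
width: 0.0182
time_s: 6.5
eef_pos: [0.5807, 0.2017, 0.2167]
tool_rot: [-3.14, 0.416, 3.008]
contact_force: [7.2, -8.7, 3.1]
width: 0.0185
time_s: 7.0
eef_pos: [0.5808, 0.2017, 0.2165]
tool_rot: [-3.14, 0.414, 3.008]
contact_force: [7.1, -9.4, 5.0]
width: 0.0181
[-1.71898119 -0.78708453 -0.52941818]
```

View pics/c3.png

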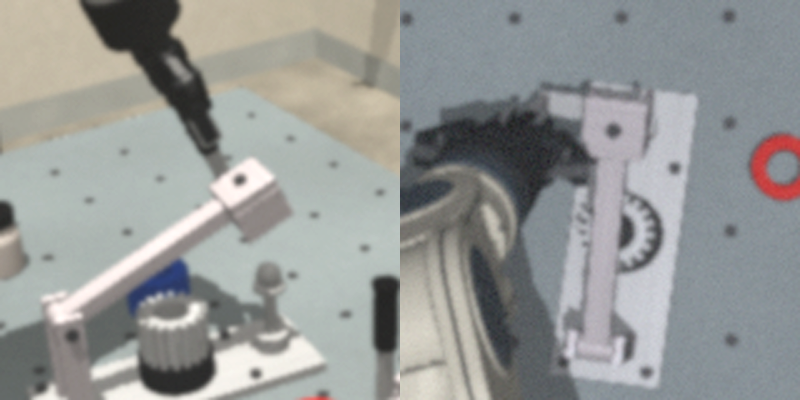

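The coupler is up off the ball, and the gear is still seated. The bolt is at side (280.6,192) and top (245.2,232). I'll compute the lift.

```bash
python3 - <<'E'
from h import *
d=pickle.load(open("c3.pkl","rb"));r=tri(d,[280.6,192],[245.2,232]);print(r.x.round(4),r.fun.round(2))
p=np.load("p.npy")
def bolt(q,a):
    v=np.array([.2*np.cos(a)-.017*np.sin(a)-.1,0,.105+.2*np.sin(a)+.017*np.cos(a)]);return st(q,v)
s=least_squares(lambda a:np.r_[proj(d["side"],bolt(p,a[0]))[0]-[280.6,192],proj(d["top"],bolt(p,a[0]))[0]-[245.2,232]],[.3])
print(s.x,s.fun.round(2),"socket lift",200*np.sin(s.x)+11*(1-np.cos(s.x)))
E
```

```text
[0.5734 0.1354 0.1995] [-0.2   0.02  0.08 -0.15]
[0.42229624] [-0.47  0.46 -0.21  0.09] socket lift [82.9375566]
```

The lift is about 80 mm (angle ≈0.41–0.42). I'll check that it's steady, then hand in.

```bash
for i in 1 2; do python3 -m crank '[[[0,0,0,0,0,0],[0,0,0,0,0,0],[0,0,0,0,0,0],[0,0,0,0,0,0]]]';done
python3 - <<'E'
from h import *
from cell import env
a=env.camera("side");d=pickle.load(open("c3.pkl","rb"))["side"]
x=cv2.absdiff(cv2.GaussianBlur(a["img"],(5,5),0),cv2.GaussianBlur(d["img"],(5,5),0));print("max diff coupler/handle",x[150:290,190:340].max())
d0=pickle.load(open("c0.pkl","rb"))["side"]
x=cv2.absdiff(cv2.GaussianBlur(a["img"],(5,5),0),cv2.GaussianBlur(d0["img"],(5,5),0));print("right station, wrench diff",x[300:480,260:500].max())
g=env.get_obs();print(abs(g["dq"]).max(),g["width"],g["time_s"]);env.sign_off()
E
```

```text
time_s: 7.6
eef_pos: [0.5808, 0.2017, 0.2165]
tool_rot: [-3.14, 0.414, 3.008]
contact_force: [6.6, -8.1, 4.3]
width: 0.0181
time_s: 8.1
eef_pos: [0.5808, 0.2017, 0.2165]
tool_rot: [-3.14, 0.414, 3.008]
contact_force: [6.5, -8.8, 4.3]
width: 0.0179
max diff coupler/handle 3
right station, wrench diff 7
0.0025688532721412785 0.018264330891535386 8.15
the job is handed in; nothing more can be done
```

The gear was at the left station. I gripped that station's latch handle and pulled it sideways about 15 mm. I then swung the arm up along its hinge arc, and I'm still holding it there by the handle.

- **Lift:** from the two camera views, the coupler bolt rose 78 mm. Fitting the hinge angle gives 0.42 rad, or about 83 mm at the socket, so the two estimates differ by about 5 mm.
- **Steadiness:** the tool pose did not change over the last second, and the side-camera pictures before and after showed no motion.
- **Forces:** the contact force readings stayed under about 15 N.
- **Surroundings:** the gear is still on its holder. The right station and its surroundings look unchanged in the side view. I did not compare the jar, weight and look-alikes one by one, but nothing went near them.
- **Time:** I handed the job in at 8.15 s.
- **Disagreements:** the opening reads 18 mm on the 20 mm grip. Fitted heights came out about 4 mm lower than your text gives. Neither affected the job.

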